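Set aside the nozzle jar with the loose cap

TASK

One of the three square nozzle jars in the rack has a loose cap: its upright grip wing stands askew, while the wings of the two sound jars run along the rack. Twist the loose cap home (clockwise seen from above, until its wing also runs along the rack) while the jar is still in the rack, then set that jar aside for rework: stand it upright in the shallow square metal tray, put down and not dropped, and leave the two sound jars in the rack.

Things in the scene. Friction and masses are not known exactly. Their poses are not given: they have to be found in the camera images.
- cap_wing (a point): grip point of the loose cap, on its axis. Its upright black wing (44 long, 16 thick, 40 mm high) rises from a round white collar 44 mm across; the point is 14 mm below the wing's top, 26 above the collar, 90 above the jar's underside. z up, y along the wing, x across its thickness (grasp across x). The cap stays on the jar: one grasp of the wing serves to twist and to carry.
- cap (a joint): turn of the loose cap on its jar, rad: 0 is home against its stop, with the wing along the rack; grows anticlockwise seen from above (unscrewing), at most 1.3; starts between 0.6 and 1.1. It turns with light friction (0.04 N m) and stays where it is left.
- jar: the jar with the loose cap: clear plastic, 48 x 48 mm, 56 mm high (104 with cap), about 0.15 kg, brass nozzles inside. Origin at the centre of its underside, z up, y along the rack. It stands 22 mm deep in a square pocket (1.5 mm clearance a side) that keeps it from turning; plywood rack 90 x 345 x 28 mm, three pockets 115 mm apart in a row.
- sound1_wing (a point): same grip point on the first sound jar (same jar, cap home and fixed; same axes, y along wing and rack). Stays in the rack.
- sound2_wing (a point): same grip point on the second sound jar. Stays in the rack.
- tray: empty shallow square aluminium rework tray, fixed to the table, 170 x 170 mm outside, 30 mm high, walls and floor 4 mm thick. Origin at the centre of its underside, x and y along its sides, z up.

How it is judged:
By the outcome, as a careful person would: the job done as asked, in the order asked, and still so for the second after the job is handed in, with the robot touching nothing.
It also fails if it takes over 43 s, if anything falls off the work surface, if the arm or the gripper's body presses on something with over 40 N, if the wrist force passes 120 N, or if a joint passes its speed limit or range.

ROBOT

A 7-joint arm with a two-finger parallel gripper is mounted at the origin on the work surface. World frame = base frame: x ahead of the robot, y to its left, z up, the work surface at z = 0. Lengths are in m, angles in rad, forces in N, time in s.
With the tool pointing down it reaches from about 0.425 to 1.025 m from the base axis. Payload 9.4 kg.
Tool frame: the origin (TCP) lies at the very end of the fingers, on their centre line; the grasp point (between the pads) lies 19 mm behind it (env.hold_point_z is the distance from the TCP to the grasp point, in m); z points along the fingers, y is the line along which they close (so a half turn about z gives the same grasp; the last joint's range is limited). The gripper opens to 93 mm and grips with 3 to 60 N. Pads are 15 mm wide; open, the fingers measure 128 mm over their backs; the gripper's body (75 mm by 188 mm) begins 65 mm behind the grasp point.
Start: joints at [-1.192, 0.599, -0.003, 1.599, 0.002, 0.943, -0.08], TCP at [0.319, 0.651, 0.219] pointing down, gripper open.
Joint ranges: [-2.57, 2.57], [-0.35, 1.97], [-1.29, 1.29], [0.11, 2.56], [-1.05, 4.19], [0.11, 1.86], [-2.63, 2.63]. Speed limits (rad/s): [2.22, 2.22, 3.01, 3.01, 3.14, 3.14, 3.14].

INTERFACE

Orientations are given as a 3x3 rotation matrix whose columns are the frame's x, y, z axes.
In Python, from cell import env, viewer gives the robot as it stands.
- The arm moves only by the tool carry_out, never from a script. Its arguments are lists of equal length, an entry for each row: "rotation": the turn, a rotation vector about the tool's x, y, z in degrees, a list of three; "translation": the shift along the tool's x, y, z in cm, a list of three; "gripper": the finger opening in cm, from 0 to 9.3. A call has 1 to 8 rows; each row shifts and turns the commanded pose from where the row before left it, along the tool's axes as they then stand; what a row does not reach is not made up. A row lasts 1/10 s, in which the tool goes at most 50 mm and 8.59 degrees, less where a joint would pass 70% of its speed; a pose out of reach is approached as far as the arm can. A call with a gripper value outside its range is refused whole. The fingers move at their own pace and stop on an object; "force" is the grip in N (left out, the last holds). Time passes only in rows, so rows that do not move let the fingers close. It gives the time, the measured TCP pose, the force, the opening and the grip force at its end, in the units of the state.
- env.observe(): the state, without advancing time (a new reading comes with each control period).
- viewer.camera(name): name is "scene" or "side" or "wrist"; returns a dict with "frame" (420x560x3 uint8, red, green, blue), "vfov" (degrees; the focal length in pixels is half the picture's height over the tangent of half this angle, whatever the lens; pixels are square), "cx", "cy" (the principal point, pixels), "extrinsics" (4x4, takes a point from world to camera coordinates). Camera axes: x right, y down, z forward; pixel columns grow to the right and rows downward; lengths in m; the calibration is good to about 2 mm. A picture is of the moment at which its call begins. There is no depth.
- env.finish_job(): hands the job in; it is judged then, once.
The state is a dict: "t": time; "joint_positions": joint angles; "joint_vel": joint speeds; "effort": joint torques, N m; "position": TCP position; "eef_rot": TCP orientation; "force": force on the tool from outside, world axes, zero at the start; "torque": the same for the moment, N m; "grip_width": opening from 0.0 (shut) to 1.0 (fully open); "finger_force": force on a finger pad.
Only numpy, scipy, OpenCV 4.12 (cv2) and the standard library are available. Lean on these libraries where they do the work, as an engineer would, in place of code of your own. Each camera call takes 0.05 s, during which the arm holds its last target. There are 200 camera calls.

## Working session

There is one attempt and no reset: what is moved stays moved. The work goes in short steps, Python scripts to look and compute and a tool call to move; the robot and the scene stay as the last step left them, time stands still between calls to the robot, and variables do not carry over. Pictures are saved under pics/ and viewed, at most 10 in all, crops included, and the job is handed in when it is done.

Besides the shell and the picture viewer there is one more tool, called as name(argument=value, ...) on one line, values as JSON. carry_out: Moves the arm, as the interface text tells. Its arguments: {"type":"object","properties":{"rotation":{"type":"array","items":{"type":"array","items":{"type":"number"}}},"translation":{"type":"array","items":{"type":"array","items":{"type":"number"}}},"gripper":{"type":"array","items":{"type":"number"}},"force":{"type":"number"}},"required":["rotation","translation","gripper"]}

```bash
mkdir -p pics
cat > h.py <<'E'
import numpy as np,cv2
from cell import env,viewer
def snap(n,tag):
    c=viewer.camera(n); cv2.imwrite(f'pics/{tag}.png',c['frame'][:,:,::-1]); np.savez(f'pics/{tag}.npz',**{k:c[k] for k in c}); return c
def load(tag): return dict(np.load(f'pics/{tag}.npz'))
def ray(c,u,v):
    f=c['frame'].shape[0]/2/np.tan(np.radians(c['vfov'])/2)
    E=c['extrinsics'];R=E[:3,:3];o=-R.T@E[:3,3]
    return o,R.T@np.array([(u-c['cx'])/f,(v-c['cy'])/f,1])
def onz(c,u,v,z):
    o,d=ray(c,u,v);return o+d*(z-o[2])/d[2]
E
python3 - <<'E'
from h import *
a=[snap(n,n+'0') for n in('scene','side','wrist')]
for c in a: print(c['vfov'],c['cx'],c['cy'],np.round(ray(c,280,210),3))
cv2.imwrite('pics/both.png',np.vstack([np.hstack([cv2.resize(x['frame'],(400,300)) for x in a[:2]]),np.hstack([cv2.resize(a[2]['frame'],(400,300))]*2)])[:,:,::-1])
s=env.observe();print(s)
E
```

```text
47.41107470712345 274.66457109084195 214.88400226371002 [[ 1.084 -0.276  0.776]
 [-0.601  0.294 -0.744]]
48.27168501021935 280.69623199527604 205.28007795885753 [[ 0.202 -0.724  0.81 ]
 [ 0.339  0.646 -0.684]]
70.6852261448586 278.6274354365834 205.91159892349282 [[ 0.243  0.689  0.384]
 [ 0.284 -0.136 -0.949]]
{'t': 0.15, 'joint_positions': array([-1.1916941 ,  0.59993921, -0.00250324,  1.59991021,  0.00179437,
        0.94290485, -0.07981401]), 'joint_vel': array([-1.24835452e-04, -2.77663835e-03,  2.06251332e-04, -3.20791765e-03,
       -2.94067998e-04, -2.92112840e-05, -1.66599337e-03]), 'effort': array([ 3.23414621e-03, -7.65587568e+01,  1.49892736e+00, -2.52566421e+01,
       -5.23708889e-02,  1.48256921e-02,  1.10036169e-04]), 'position': array([0.31900697, 0.65065636, 0.21797331]), 'eef_rot': array([[-8.97911667e-01,  4.40175517e-01, -3.90758734e-04],
       [ 4.40175672e-01,  8.97911012e-01, -1.09224254e-03],
       [-1.29911854e-04, -1.15273981e-03, -9.99999327e-01]]), 'force': array([-0.19198282, -0.45838787,  0.44958899]), 'torque': array([-0.01115982,  0.00388745, -0.00885415]), 'finger_force': 0.0, 'grip_width': 0.998614579407327}
```

View pics/both.png

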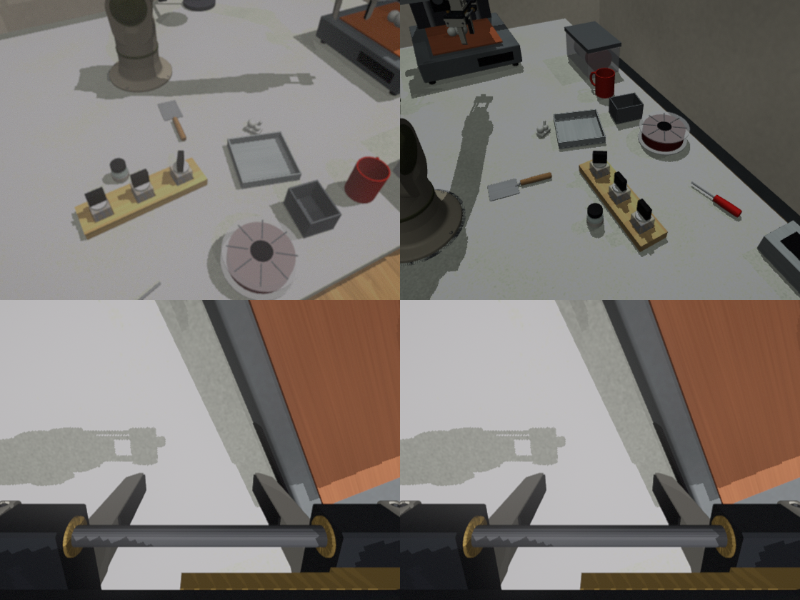

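Run:
```python
from h import *
a=load('scene0')['frame'][175:335,95:435];b=load('side0')['frame'][140:350,200:390]
cv2.imwrite('pics/cs.png',cv2.resize(a,(800,376),interpolation=cv2.INTER_CUBIC)[:,:,::-1])
cv2.imwrite('pics/cd.png',cv2.resize(b,(540,597),interpolation=cv2.INTER_CUBIC)[:,:,::-1])
```

```text
(no output)
```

View pics/cs.png

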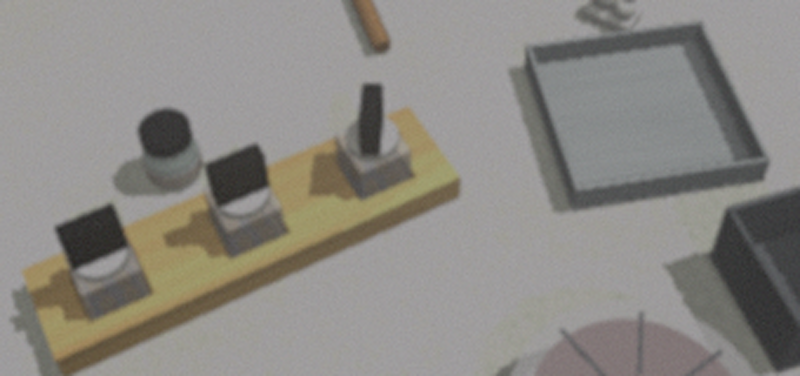

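View pics/cd.png

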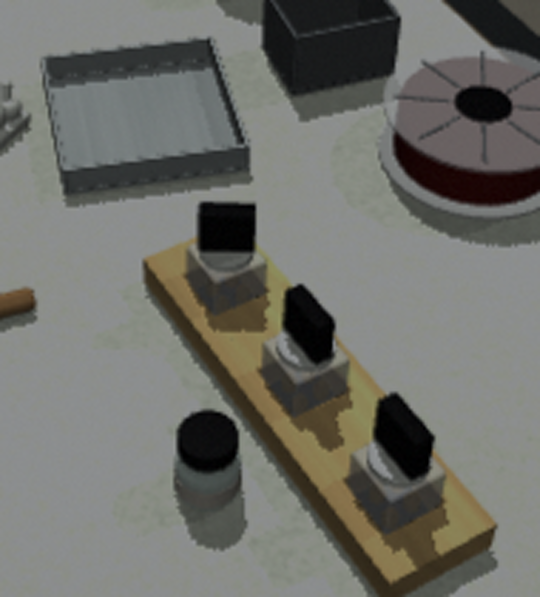

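The jar nearest the tray is the loose one: its wing is at about scene pixel (252,225) and side pixel (280,220). Next I compute the rack, tray and wing positions.

Run:
```python
from h import *
S=load('scene0');D=load('side0')
ss=lambda p:(p[0]/2.353+95-.3,p[1]/2.353+175-.3); sd=lambda p:(p[0]/2.842+200-.3,p[1]/2.842+140-.3)
def quad(n,c,f,P,z):
    W=np.array([onz(c,*f(p),z)[:2] for p in P]);print(n,W.round(4).tolist(),'c',W.mean(0).round(4),'len',np.linalg.norm(W-np.roll(W,-1,0),axis=1).round(3),
     'ang',[round(float(np.degrees(np.arctan2(*(b-a)[::-1]))),1) for a,b in zip(W,np.roll(W,-1,0))])
quad('rackS',S,ss,[(25,270),(405,108),(460,182),(60,360)],.028)
quad('rackD',D,sd,[(145,262),(240,237),(494,527),(390,585)],.028)
quad('trayS',S,ss,[(526,47),(700,25),(768,160),(575,195)],.03)
quad('trayD',D,sd,[(42,57),(210,40),(249,150),(65,172)],.03)
def blobs(c,f,seeds):
    m=(c['frame'].max(2)<45).astype(np.uint8); n,l,st,ce=cv2.connectedComponentsWithStats(m,connectivity=4)
    r=[]
    for p in seeds:
        u,v=f(p);k=l[int(round(v)),int(round(u))];print(k,st[k],ce[k].round(1));r.append(ce[k])
    return r
A=blobs(S,ss,[(371,120),(238,175),(92,238)]);B=blobs(D,sd,[(227,228),(308,322),(402,435)])
for a,b in zip(A,B):
    o,d=ray(S,*a);p,e=ray(D,*b)
    t=np.linalg.lstsq(np.stack([d,-e],1),p-o,rcond=None)[0];x,y=o+t[0]*d,p+t[1]*e
    print(((x+y)/2).round(4),np.linalg.norm(x-y).round(4))
```

```text
rackS [[0.5179, -0.355], [0.4948, -0.0177], [0.588, -0.0104], [0.6068, -0.3486]] c [ 0.5519 -0.1829] len [0.338 0.093 0.339 0.089] ang [93.9, 4.4, -86.8, -175.9]
rackD [[0.4955, -0.0213], [0.5783, -0.03], [0.6044, -0.3556], [0.5174, -0.3613]] c [ 0.5489 -0.1921] len [0.083 0.327 0.087 0.341] ang [-6.0, -85.4, -176.3, 93.7]
trayS [[0.4774, 0.1126], [0.5227, 0.2726], [0.6803, 0.2322], [0.6418, 0.0678]] c [0.5806 0.1713] len [0.166 0.163 0.169 0.17 ] ang [74.2, -14.4, -103.2, 164.7]
trayD [[0.5196, 0.272], [0.6775, 0.2254], [0.6353, 0.0625], [0.4774, 0.1077]] c [0.5774 0.1669] len [0.165 0.168 0.164 0.17 ] ang [-16.4, -104.5, 164.1, 75.6]
0 [     0      0    560    420 232913] [277.7 210.8]
0 [     0      0    560    420 232913] [277.7 210.8]
0 [     0      0    560    420 232913] [277.7 210.8]
64 [270 211  20  18 337] [279.3 219.8]
65 [300 240  18  28 328] [308.2 253.9]
86 [332 279  21  30 397] [341.6 293.4]
[ 0.5451 -0.0331  0.0843] 0.0517
[ 0.5623 -0.0796  0.0699] 0.1512
[ 0.5798 -0.14    0.071 ] 0.2604
```

Run:
```python
from h import *
S=load('scene0');D=load('side0')
def blob(c,u,v,t):
    m=(c['frame'].max(2)<t).astype(np.uint8); n,l,st,ce=cv2.connectedComponentsWithStats(m,connectivity=4);k=l[v,u];print(st[k],ce[k].round(1));return ce[k]
for a,b in [((252,226),(280,220)),((196,249),(308,253)),((134,276),(341,293))]:
    print(S['frame'][a[1],a[0]])
    a=blob(S,*a,80);b=blob(D,*b,45)
    o,d=ray(S,*a);p,e=ray(D,*b)
    t=np.linalg.lstsq(np.stack([d,-e],1),p-o,rcond=None)[0];x,y=o+t[0]*d,p+t[1]*e
    print(((x+y)/2).round(4),np.linalg.norm(x-y).round(4))
# wing top edges of loose wing in side view, z=.116
sd=lambda p:(p[0]/2.842+200-.3,p[1]/2.842+140-.3);ss=lambda p:(p[0]/2.353+95-.3,p[1]/2.353+175-.3)
z=.006+.104
for p in[(199,204),(255,205)]:print(onz(D,*sd(p),z).round(4))
for p in[(362,85),(383,85)]:print(onz(S,*ss(p),z).round(4))
```

```text
[57 54 52]
[248 211   9  30 238] [252.1 226. ]
[270 211  20  18 337] [279.3 219.8]
[ 0.5439 -0.07    0.0895] 0.0012
[50 50 45]
[183 237  26  26 423] [195.4 249.2]
[300 240  18  28 328] [308.2 253.9]
[ 0.5509 -0.1847  0.0903] 0.0029
[53 49 50]
[119 263  30  27 478] [133.5 275.3]
[332 279  21  30 397] [341.6 293.4]
[ 0.5584 -0.2994  0.0904] 0.0027
[ 0.5273 -0.057   0.11  ]
[ 0.5652 -0.077   0.11  ]
[ 0.5227 -0.0667  0.11  ]
[ 0.5299 -0.0516  0.11  ]
```

carry_out(rotation=[[0, 0, 0], [0, 0, 0], [0, 0, 0], [0, 0, 0], [0, 0, 0], [0, 0, 0], [0, 0, 0], [0, 0, 0]], translation=[[-2, -2, 0], [-3.3, -3.5, 0], [-3.3, -3.5, 0], [-3.3, -3.5, 0], [-3.3, -3.5, 0], [-3.3, -3.5, 0], [-3.3, -3.5, 0], [-3.3, -3.5, 0]], gripper=[9, 8, 7, 6, 6, 6, 6, 6])

```text
t: 0.95
position: [0.4281, 0.3006, 0.2186]
eef_rot: [[-0.898, 0.44, 0.0], [0.44, 0.898, -0.0], [-0.0, -0.0, -1.0]]
force: [0.3, -0.4, 0.5]
grip_width: 0.646
finger_force: 0.0
```

carry_out(rotation=[[0, 0, 0], [0, 0, 0], [0, 0, 0], [0, 0, 0], [0, 0, 0], [0, 0, 0], [0, 0, 0], [0, 0, 0]], translation=[[-3.3, -3.5, 0], [-3.3, -3.5, 0], [-3.3, -3.5, 0], [-3.3, -3.5, 0], [-3.3, -3.5, 0], [-3.3, -3.5, 0], [-3, -3.5, 0], [-2.1, -2.5, 0]], gripper=[6, 6, 6, 6, 6, 6, 6, 6])

```text
t: 1.75
position: [0.5329, -0.0529, 0.2186]
eef_rot: [[-0.897, 0.442, 0.0], [0.442, 0.897, -0.001], [-0.001, -0.001, -1.0]]
force: [0.3, -0.3, 0.7]
grip_width: 0.643
finger_force: 0.0
```

carry_out(rotation=[[0, 0, 0], [0, 0, 0], [0, 0, 0]], translation=[[0, 0, 0], [0, 0, 0], [0, 0, 0]], gripper=[6, 6, 6])

```text
t: 2.05
position: [0.5323, -0.0483, 0.2185]
eef_rot: [[-0.899, 0.439, -0.0], [0.439, 0.899, 0.001], [0.001, 0.0, -1.0]]
force: [-0.2, 0.2, 0.3]
grip_width: 0.641
finger_force: 0.0
```

Run:
```python
from h import *
c=snap('wrist','w1');s=env.observe();print(s['position'],s['eef_rot'].round(3),s['t'],s['joint_positions'])
f=c['frame'].shape[0]/2/np.tan(np.radians(c['vfov'])/2);E=c['extrinsics']
q=E[:3,:3]@[.544,-.07,.11]+E[:3,3];print(q[:2]/q[2]*f+[c['cx'],c['cy']])
```

```text
[ 0.53236681 -0.04802854  0.21857815] [[-0.899  0.438 -0.   ]
 [ 0.438  0.899  0.   ]
 [ 0.     0.    -1.   ]] 2.1 [-0.05965613  0.37230858  0.05891668  2.03778357 -0.03277021  0.73263187
  1.13661831]
[263.46117356 223.22206816]
```

View pics/w1.png

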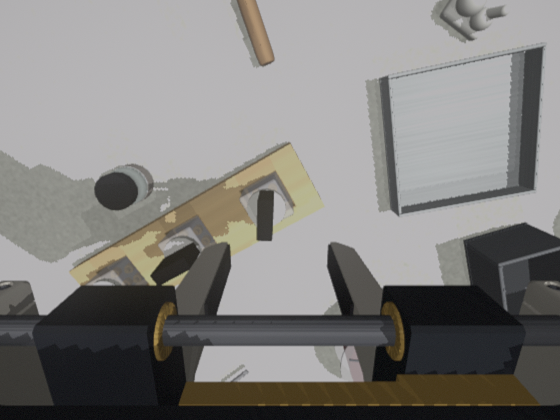

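The wing is at about (265,215), nearly along the image's vertical, which suits the tool's current heading. I measure its angle and recheck the tray and rack.

Run:
```python
from h import *
c=load('w1')
m=(c['frame'].max(2)<60).astype(np.uint8)
n,l,st,ce=cv2.connectedComponentsWithStats(m,connectivity=4);k=l[215,265];print(st[k],ce[k])
for z,n in((.11,'top'),(.09,'mid')):
    ys=range(196,236,2);L=[];R=[]
    for v in ys:
        x=np.where(l[v]==k)[0];L.append(onz(c,x.min()-.5,v,z)[:2]);R.append(onz(c,x.max()+.5,v,z)[:2])
    for e in(L,R):
        d=cv2.fitLine(np.float32(e),cv2.DIST_HUBER,0,.01,.01).ravel();print(n,np.degrees(np.arctan2(d[1],d[0]))%180,d[2:])
r=cv2.minAreaRect(np.argwhere(l==k)[:,::-1].astype(np.float32));b=cv2.boxPoints(r);print(b.round(1).tolist());print([onz(c,*p,.11)[:2].round(4).tolist() for p in b])
W=np.array([onz(c,*p,.03)[:2] for p in[(380,80),(543,46),(536,190),(399,214)]]);print(W.round(3).tolist(),W.mean(0))
R=np.array([onz(c,*p,.028)[:2] for p in[(292,143),(324,205),(71,270)]]);print(R.round(4).tolist(),[float(np.degrees(np.arctan2(*(R[i]-R[j])[::-1]))) for i,j in((0,2),(0,1))])
```

```text
[     0      0    560    406 187365] [281.4089878  176.30616177]
top 138.14131 [ 0.425516  -0.3022062]
top 169.91943 [0.6644868  0.19509597]
mid 138.1413 [ 0.4244851  -0.32454246]
mid 169.91943 [0.6794107 0.2100803]
[[-0.0, 0.0], [559.0, 0.0], [559.0, 405.0], [0.0, 405.0]]
[[0.2819, -0.173], [0.4776, 0.2279], [0.9176, 0.1495], [0.6155, -0.4716]]
[[0.475, 0.105], [0.52, 0.274], [0.678, 0.235], [0.634, 0.073]] [0.5764762  0.17176602]
[[0.4944, -0.0115], [0.5817, -0.008], [0.5161, -0.3533]] [93.64438274692313, -177.68929660616192]
```

Run:
```python
from h import *
c=load('w1');g=c['frame'].max(2);print(g[215,250:285])
for t in (70,90):
    m=(g<t).astype(np.uint8);n,l,st,ce=cv2.connectedComponentsWithStats(m,connectivity=4);k=l[215,265];print(t,st[k],ce[k])
    if st[k][4]>5000: continue
    r=cv2.minAreaRect(np.argwhere(l==k)[:,::-1].astype(np.float32));print(cv2.boxPoints(r).round(1).tolist())
    L=[];R=[]
    for v in range(196,236,2):
        x=np.where(l[v]==k)[0];L.append(onz(c,x.min()-.5,v,.11)[:2]);R.append(onz(c,x.max()+.5,v,.11)[:2])
    for e in(L,R):
        d=cv2.fitLine(np.float32(e),cv2.DIST_HUBER,0,.01,.01).ravel();print(np.degrees(np.arctan2(d[1],d[0]))%180,d[2:])
```

```text
[153 154 153 153 145 142 129  78  57  60  61  61  60  60  62  64  62  60
  62  61  62  60  73 146 179 183 183 182 181 182 182 182 182 181 176]
70 [258 191  15  49 690] [264.82608696 214.85942029]
[[258.0, 191.0], [272.0, 191.0], [272.0, 239.0], [258.0, 239.0]]
152.76465 [ 0.5371755 -0.073135 ]
151.75928 [ 0.54120576 -0.05927653]
90 [257 190  17  51 773] [264.64424321 215.03751617]
[[255.60000610351562, 239.8000030517578], [257.5, 189.5], [273.29998779296875, 190.10000610351562], [271.3999938964844, 240.39999389648438]]
152.7063 [ 0.53674304 -0.07402217]
151.289 [ 0.5358917  -0.05598566]
```

carry_out(rotation=[[0, 0, 0], [0, 0, 2], [0, 0, 0], [0, 0, 0], [0, 0, 0], [0, 0, 0], [0, 0, 0], [0, 0, 0]], translation=[[-2, -1.5, 0], [0, 0, 0], [0, 0, 3], [0, 0, 3], [0, 0, 0], [0, 0, 0], [0, 0, 0], [0, 0, 0]], gripper=[6, 6, 6, 6, 6, 6, 6, 6])

```text
t: 2.9
position: [0.5447, -0.0715, 0.16]
eef_rot: [[-0.882, 0.471, 0.002], [0.471, 0.882, -0.0], [-0.002, 0.001, -1.0]]
force: [-0.2, 0.0, -0.6]
grip_width: 0.644
finger_force: 0.0
```

Run:
```python
from h import *
s=env.observe();print(s['position'],s['eef_rot'].round(3),s['t']);R=s['eef_rot']
print('shift cm',(R.T@(np.array([.544,-.070,.077])-s['position'])*100).round(2))
```

```text
[ 0.54470861 -0.07152705  0.1600032 ] [[-0.882  0.471  0.002]
 [ 0.471  0.882 -0.   ]
 [-0.002  0.001 -1.   ]] 2.9
shift cm [0.15 0.09 8.3 ]
```

carry_out(rotation=[[0, 0, 0], [0, 0, 0], [0, 0, 0], [0, 0, 0], [0, 0, 0], [0, 0, 0], [0, 0, 0], [0, 0, 0]], translation=[[0.15, 0.1, 2.3], [0, 0, 2], [0, 0, 2], [0, 0, 1], [0, 0, 1], [0, 0, 0], [0, 0, 0], [0, 0, 0]], gripper=[6, 6, 6, 6, 6, 6, 6, 6])

```text
t: 3.7
position: [0.5436, -0.0702, 0.0764]
eef_rot: [[-0.882, 0.471, 0.001], [0.471, 0.882, -0.0], [-0.001, 0.001, -1.0]]
force: [0.1, 0.0, 0.6]
grip_width: 0.644
finger_force: 0.0
```

carry_out(rotation=[[0, 0, 0], [0, 0, 0], [0, 0, 0], [0, 0, 0], [0, 0, 0], [0, 0, 0], [0, 0, 0], [0, 0, 0]], translation=[[0, 0, 0], [0, 0, 0], [0, 0, 0], [0, 0, 0], [0, 0, 0], [0, 0, 0], [0, 0, 0], [0, 0, 0]], gripper=[4, 3, 2.4, 2, 1.4, 1, 1, 1], force=30)

```text
t: 4.5
position: [0.543, -0.0702, 0.0755]
eef_rot: [[-0.882, 0.471, -0.0], [0.471, 0.882, 0.0], [0.0, -0.0, -1.0]]
force: [0.6, -0.9, -1.4]
grip_width: 0.171
finger_force: 30.0
```

Run:
```python
from h import *
s=env.observe();print(s['position'],s['eef_rot'].round(3),s['t'],s['force'],s['torque'],s['grip_width']*93,s['finger_force'])
```

```text
[ 0.5429795  -0.07016654  0.07551807] [[-0.882  0.471 -0.   ]
 [ 0.471  0.882  0.   ]
 [ 0.    -0.    -1.   ]] 4.5 [ 0.55081069 -0.91137726 -1.37792157] [ 0.02184153 -0.04882474 -0.02456221] 15.879909806250403 29.986512064933777
```

carry_out(rotation=[[0, 0, 4], [0, 0, 7], [0, 0, 7], [0, 0, 7], [0, 0, 7], [0, 0, 7], [0, 0, 7], [0, 0, 6]], translation=[[0, 0, 0], [0, 0, 0], [0, 0, 0], [0, 0, 0], [0, 0, 0], [0, 0, 0], [0, 0, 0], [0, 0, 0]], gripper=[1, 1, 1, 1, 1, 1, 1, 1])

```text
t: 5.3
position: [0.5426, -0.0702, 0.0755]
eef_rot: [[-0.167, 0.986, -0.001], [0.986, 0.167, 0.0], [0.0, -0.001, -1.0]]
force: [-1.8, -1.6, 0.5]
grip_width: 0.172
finger_force: 30.0
```

carry_out(rotation=[[0, 0, 0], [0, 0, 3], [0, 0, 2], [0, 0, 0], [0, 0, 0]], translation=[[0, 0, 0], [0, 0, 0], [0, 0, 0], [0, 0, 0], [0, 0, 0]], gripper=[1, 1, 1, 1, 1])

```text
t: 5.8
position: [0.5428, -0.0702, 0.0755]
eef_rot: [[-0.087, 0.996, -0.001], [0.996, 0.087, 0.0], [0.0, -0.001, -1.0]]
force: [-1.8, -0.5, -1.8]
grip_width: 0.175
finger_force: 30.0
```

```bash
cat > st.py <<'E'
from h import *
s=env.observe();y=s['eef_rot'][:,1];print(s['position'],'yaw',np.degrees(np.arctan2(y[1],y[0])),s['t'],s['force'],s['torque'],s['grip_width']*93,s['finger_force'])
E
python3 st.py
```

```text
[ 0.54277621 -0.07017217  0.07553799] yaw 4.998917900718864 5.8 [-1.77416075 -0.45294696 -1.84608572] [-0.1430037   0.5471488   0.00982973] 16.263169114641006 29.992793798446655
```

carry_out(rotation=[[0, 0, 1], [0, 0, 0], [0, 0, 0]], translation=[[0, 0, 0], [0, 0, 0], [0, 0, 0]], gripper=[1, 1, 1])

```text
t: 6.1
position: [0.5429, -0.0702, 0.0756]
eef_rot: [[-0.068, 0.998, -0.0], [0.998, 0.068, -0.0], [-0.0, -0.0, -1.0]]
force: [-2.2, -0.5, -0.9]
grip_width: 0.171
finger_force: 30.0
```

```bash
python3 st.py
```

```text
[ 0.54288826 -0.07020922  0.07558618] yaw 3.909612510818062 6.1 [-2.17064866 -0.52324268 -0.86503695] [-0.24519706  0.67494398  0.06128785] 15.911407285654192 29.99472051858902
```

carry_out(rotation=[[0, 0, 2], [0, 0, 0], [0, 0, 0]], translation=[[0, 0, 0], [0, 0, 0], [0, 0, 0]], gripper=[1, 1, 1])

```text
t: 6.4
position: [0.543, -0.0703, 0.0756]
eef_rot: [[-0.033, 0.999, -0.0], [0.999, 0.033, -0.0], [-0.0, -0.0, -1.0]]
force: [-3.4, -1.3, -1.3]
grip_width: 0.166
finger_force: 30.0
```

```bash
python3 st.py; python3 -c "
from h import *
for n in('scene','side'): snap(n,n+'2')
S=load('scene2')['frame'][190:310,120:320];D=load('side2')['frame'][180:340,240:400]
cv2.imwrite('pics/t2.png',np.hstack([cv2.resize(S,(440,264)),cv2.resize(D,(264,264))])[:,:,::-1])"
```

```text
[ 0.54301223 -0.07028542  0.07561174] yaw 1.8834364844363503 6.4 [-3.44314661 -1.29826453 -1.28876173] [-0.38973766  0.80067801  0.0572673 ] 15.450448527047644 29.995359778404236
```

View pics/t2.png

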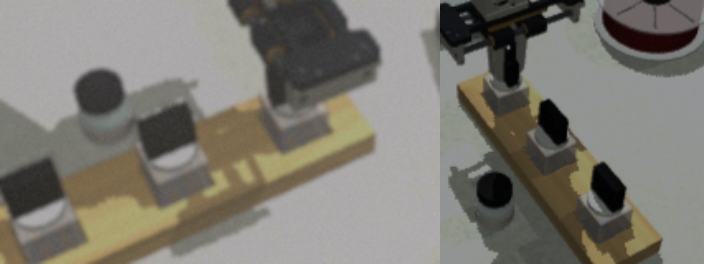

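The side view shows the loose wing now roughly parallel to the others. The torque is still only friction level, so I turn gently on until the stop is felt.

carry_out(rotation=[[0, 0, 2], [0, 0, 0], [0, 0, 0]], translation=[[0, 0, 0], [0, 0, 0], [0, 0, 0]], gripper=[1, 1, 1])

```text
t: 6.8
position: [0.5427, -0.0701, 0.0756]
eef_rot: [[0.002, 1.0, -0.001], [1.0, -0.002, 0.0], [0.0, -0.001, -1.0]]
force: [-4.0, -0.5, -1.2]
grip_width: 0.168
finger_force: 30.0
```

```bash
python3 st.py
```

```text
[ 0.54272299 -0.07007392  0.07557537] yaw -0.1089108842019357 6.8 [-4.03943965 -0.45196609 -1.24215507] [-0.28501308  1.23577677  0.17232246] 15.622534121448712 30.005857944488525
```

carry_out(rotation=[[0, 0, 2], [0, 0, 0], [0, 0, 0]], translation=[[0, 0, 0], [0, 0, 0], [0, 0, 0]], gripper=[1, 1, 1])

```text
t: 7.1
position: [0.5427, -0.0701, 0.0756]
eef_rot: [[0.036, 0.999, -0.001], [0.999, -0.036, -0.0], [-0.0, -0.001, -1.0]]
force: [-5.4, -0.1, 0.3]
grip_width: 0.169
finger_force: 30.3
```

```bash
python3 st.py
```

```text
[ 0.54271486 -0.07008017  0.07560482] yaw -2.0737975176252825 7.1 [-5.40981491 -0.13806864  0.28648645] [-0.30275039  1.48140152  0.61937636] 15.699842123194909 30.32413601875305
```

The moment rose to 0.6 N·m, so the cap is against its stop. I relieve part of it and lift.

carry_out(rotation=[[0, 0, -1.5], [0, 0, 0], [0, 0, 0], [0, 0, 0], [0, 0, 0], [0, 0, 0], [0, 0, 0], [0, 0, 0]], translation=[[0, 0, 0], [0, 0, -0.5], [0, 0, -1], [0, 0, -1], [0, 0, -1.5], [0, 0, -2], [0, 0, -2], [0, 0, 0]], gripper=[1, 1, 1, 1, 1, 1, 1, 1])

```text
t: 7.9
position: [0.5462, -0.0705, 0.1592]
eef_rot: [[0.011, 1.0, 0.008], [1.0, -0.011, -0.0], [-0.0, 0.008, -1.0]]
force: [-0.0, -0.1, -1.8]
grip_width: 0.173
finger_force: 30.0
```

```bash
python3 st.py; python3 -c "
from h import *
s=env.observe();R=s['eef_rot'];print(R.T@(np.array([.578,.170,s['position'][2]])-s['position'])*100)
for n in('scene','side'): snap(n,n+'3')
S=load('scene3')['frame'][120:310,120:420];D=load('side3')['frame'][140:340,220:400]
cv2.imwrite('pics/t3.png',np.hstack([cv2.resize(S,(450,285)),cv2.resize(D,(256,285))])[:,:,::-1])"
```

```text
[ 0.54620501 -0.0704665   0.15919284] yaw -0.6535884155165751 7.9 [-0.03976022 -0.05597503 -1.75985686] [-0.09844115  0.07043856  0.01249954] 16.048670168205913 29.993392825126648
[2.40813566e+01 2.90489671e+00 2.05397078e-02]
```

View pics/t3.png

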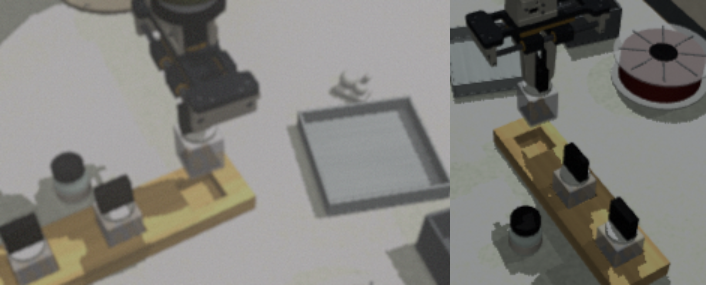

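The jar hangs clear of its pocket and the other two are still in place. I carry it to the tray.

carry_out(rotation=[[0, 0, 0], [0, 0, 0], [0, 0, 0], [0, 0, 0], [0, 0, 0], [0, 0, 0], [0, 0, 0], [0, 0, 0]], translation=[[1.5, 0.3, 0], [3.5, 0.4, 0], [4, 0.5, 0], [4, 0.5, 0], [4, 0.5, 0], [3.5, 0.4, 0], [2.5, 0.2, 0], [1.1, 0.1, 0]], gripper=[1, 1, 1, 1, 1, 1, 1, 1])

```text
t: 8.8
position: [0.5741, 0.1749, 0.1544]
eef_rot: [[0.006, 1.0, -0.001], [1.0, -0.006, 0.0], [0.0, -0.001, -1.0]]
force: [-0.2, 0.3, -1.2]
grip_width: 0.17
finger_force: 30.0
```

carry_out(rotation=[[0, 0, 0], [0, 0, 0], [0, 0, 0], [0, 0, 0], [0, 0, 0], [0, 0, 0], [0, 0, 0], [0, 0, 0]], translation=[[0, 0, 0], [0, 0, 1.5], [0, 0, 2], [0, 0, 2], [0, 0, 1.2], [0, 0, 0], [0, 0, 0], [0, 0, 0]], gripper=[1, 1, 1, 1, 1, 1, 1, 1])

```text
t: 9.6
position: [0.5752, 0.1701, 0.0893]
eef_rot: [[0.011, 1.0, 0.001], [1.0, -0.011, 0.0], [0.0, 0.001, -1.0]]
force: [1.1, 0.2, -0.5]
grip_width: 0.168
finger_force: 30.0
```

```bash
python3 st.py; python3 -c "
from h import *
s=env.observe();print(s['eef_rot'].round(4))"
```

```text
[0.57524871 0.17008653 0.08932568] yaw -0.6574504284651452 9.6 [ 1.07627337  0.17642226 -0.54123179] [-0.07391371  0.07028363 -0.01319854] 15.605862409263054 29.99337762594223
[[ 1.150e-02  9.999e-01  1.100e-03]
 [ 9.999e-01 -1.150e-02  2.000e-04]
 [ 2.000e-04  1.100e-03 -1.000e+00]]
```

carry_out(rotation=[[0, 0, 0], [0, 0, 0], [0, 0, 0], [0, 0, 0], [0, 0, 0]], translation=[[0, 0, 0.6], [0, 0, 0.6], [0, 0, 0.2], [0, 0, 0], [0, 0, 0]], gripper=[1, 1, 1, 1, 1])

```text
t: 10.1
position: [0.5747, 0.1705, 0.0746]
eef_rot: [[0.011, 1.0, -0.0], [1.0, -0.011, -0.0], [-0.0, -0.0, -1.0]]
force: [-1.1, -0.8, -1.0]
grip_width: 0.174
finger_force: 30.0
```

carry_out(rotation=[[0, 0, 0], [0, 0, 0], [0, 0, 0]], translation=[[0, 0, 0.1], [0, 0, 0.1], [0, 0, 0]], gripper=[1, 1, 1])

```text
t: 10.4
position: [0.575, 0.1706, 0.0734]
eef_rot: [[0.011, 1.0, 0.001], [1.0, -0.011, 0.001], [0.001, 0.001, -1.0]]
force: [-1.7, 0.0, 7.6]
grip_width: 0.167
finger_force: 30.0
```

```bash
python3 st.py
```

```text
[0.57496613 0.17060817 0.07344208] yaw -0.6163646272286447 10.4 [-1.72014372e+00  3.79890720e-03  7.55515435e+00] [-0.11718475  0.51867781  0.02425293] 15.56620466625849 29.998861849308014
```

It is standing on the tray floor (7.6 N). Now release and retreat.

carry_out(rotation=[[0, 0, 0], [0, 0, 0], [0, 0, 0], [0, 0, 0], [0, 0, 0], [0, 0, 0]], translation=[[0, 0, -0.05], [0, 0, 0], [0, 0, 0], [0, 0, 0], [0, 0, 0], [0, 0, 0]], gripper=[1, 1, 1.7, 2.2, 3.5, 5], force=5)

```text
t: 11.0
position: [0.5747, 0.1705, 0.073]
eef_rot: [[0.011, 1.0, -0.0], [1.0, -0.011, -0.0], [-0.0, -0.0, -1.0]]
force: [0.1, -0.4, -0.4]
grip_width: 0.359
finger_force: 0.0
```

carry_out(rotation=[[0, 0, 0], [0, 0, 0], [0, 0, 0], [0, 0, 0], [0, 0, 0], [0, 0, 0], [0, 0, 0], [0, 0, 0]], translation=[[0, 0, 0], [0, 0, 0], [0, 0, -1], [0, 0, -2], [0, 0, -3], [0, 0, -4], [0, 0, -4], [0, 0, 0]], gripper=[5, 5, 5, 5, 5, 5, 5, 5])

```text
t: 11.8
position: [0.5773, 0.1706, 0.2188]
eef_rot: [[0.011, 1.0, 0.008], [1.0, -0.011, 0.003], [0.003, 0.008, -1.0]]
force: [1.1, 0.1, 0.5]
grip_width: 0.535
finger_force: 0.0
```

carry_out(rotation=[[0, 0, 0], [0, 0, 0], [0, 0, 0], [0, 0, 0], [0, 0, 0], [0, 0, 0], [0, 0, 0]], translation=[[0, -3, 0], [0, -4, 0], [0, -4, 0], [0, -3, 0], [0, 0, 0], [0, 0, 0], [0, 0, 0]], gripper=[5, 5, 5, 5, 5, 5, 5])

```text
t: 12.5
position: [0.4359, 0.1722, 0.2134]
eef_rot: [[0.011, 1.0, 0.001], [1.0, -0.011, 0.0], [0.0, 0.001, -1.0]]
force: [-0.3, -0.5, -0.2]
grip_width: 0.537
finger_force: 0.0
```

```bash
python3 st.py; python3 -c "
from h import *
for n in('scene','side'): snap(n,n+'4')
S=load('scene4')['frame'][150:310,120:440];D=load('side4')['frame'][120:340,200:400]
cv2.imwrite('pics/t4.png',np.hstack([cv2.resize(S,(480,240)),cv2.resize(D,(218,240))])[:,:,::-1])
cv2.imwrite('pics/t5.png',np.hstack([cv2.resize(load('scene4')['frame'][150:280,270:440],(400,306)),cv2.resize(load('side4')['frame'][120:230,200:310],(306,306))])[:,:,::-1])
"
```

```text
[0.43587117 0.17219884 0.21336537] yaw -0.6253610253177606 12.5 [-0.33971615 -0.46735993 -0.19848122] [-0.07475407  0.04868786  0.00388377] 49.92648850773266 0.0
```

View pics/t4.png

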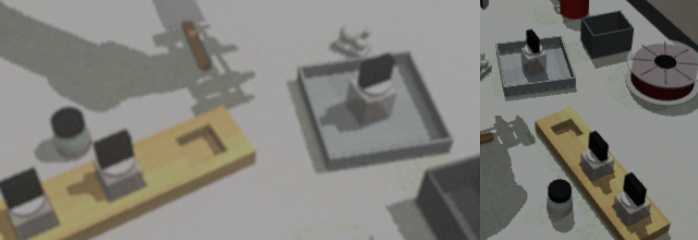

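View pics/t5.png

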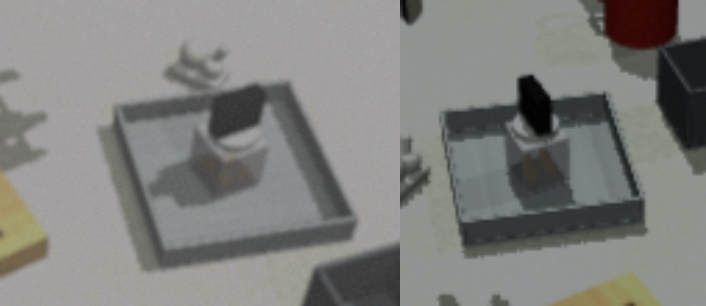

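The jar stands upright in the tray with its wing square to its body. The sound jars are in the rack, and the arm is clear of everything.

```bash
python3 -c "
from cell import env
print(env.finish_job())"
```

```text
the job is handed in; nothing more can be done
None
```

I twisted the loose cap home in the rack until I felt its stop, stood that jar upright in the tray, left the two sound jars in the rack, and handed the job in at about 12.6 s of the 43 s allowed.

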